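# Contact thermometer reading on a tilted heat-sink module

## Robot

A 6-joint arm with a two-finger parallel gripper is mounted at the origin on the work surface. World frame = base frame: x ahead of the robot, y to its left, z up, the work surface at z = 0. Lengths are in m, angles in degrees, forces in N, time in s.
With the tool pointing down it reaches from about 0.4 to 0.825 m from the base axis. Payload 7 kg.
Tool frame: the origin (TCP) lies at the very end of the fingers, on their centre line; the grasp point (between the pads) lies 19 mm behind it (r.hold_point_z is the distance from the TCP to the grasp point, in m); z points along the fingers, y is the direction in which the jaws open and shut (so a half turn about z gives the same grasp; the last joint's range is limited). The gripper opens to 88 mm and grips with 3 to 60 N. Pads are 19 mm wide; open, the fingers measure 130 mm over their backs; the gripper's body (78 mm by 193 mm) begins 47 mm behind the grasp point.
Start: joints at [79.704, 20.546, 0.682, 0, -70.136, -16.507], TCP at [0.304, 0.602, 0.227] pointing down, gripper open.
Joint ranges: [-176.03, 176.03], [-82.01, 121.73], [-58.28, 71.71], [-173.87, 95.51], [-174.79, -0.11], [-173.66, 173.66]. Speed limits (degrees/s): [136.94, 136.94, 172.46, 180, 180, 180].

## Interface

Orientations are given as [roll, pitch, yaw] about the fixed x, y, z axes, in that order (R = Rz(yaw) Ry(pitch) Rx(roll)).
In Python, from plant import r gives the robot as it stands. The module is installed in compiled form; this text tells all that it offers.
- The arm moves only by the shell command python3 -m inch 'ROWS' [FORCE]. ROWS is text: rows parted by semicolons, each of 7 numbers parted by spaces: the shift along the tool's x, y, z in m, then the turn, a rotation vector about the tool's x, y, z in rad, then the opening, from 0 (shut) to 1 (fully open). In form: tx ty tz ax ay az jaw; .... A call has 1 to 20 rows; each row shifts and turns the commanded pose from where the row before left it, along the tool's axes as they then stand; what a row does not reach is not made up. A row lasts 1/12 s, in which the tool goes at most 41.7 mm and 7.16 degrees, less where a joint would pass 70% of its speed; a pose out of reach is approached as far as the arm can. A call with a gripper value outside its range is refused whole. The fingers move at their own pace and stop on an object; FORCE is the grip in N (left out, the last holds). Time passes only in rows, so rows that do not move let the fingers close. It gives the time, the measured TCP pose, the force and the opening at its end, in the units of the state.
- r.get_state(): the state, without advancing time (a new reading comes with each control period).
- r.capture(name): name is "scene" or "top"; returns the picture (480x640x3 uint8, red, green, blue); there is no depth.
- r.camera_params(name): a dict with "vfov" (degrees; the focal length in pixels is half the picture's height over the tangent of half this angle, whatever the lens; pixels are square), "cx", "cy" (the principal point, pixels), "distortion" ([k1, k2, p1, p2, k3] as OpenCV has them; the pictures are not rectified), "R" (3x3) and "t" (3): a world point X has camera coordinates R X + t. Camera axes: x right, y down, z forward; pixel columns grow to the right and rows downward; lengths in m; the calibration is good to about 2 mm. A picture is of the moment at which its call begins. camera_params takes no time and is no camera call.
- r.close_job(): hands the job in, once; it reports no verdict.
Trained networks look in the newest picture that a camera, given by its name, has taken for a name from the list of things; names that differ only in an ending like _2 or _b are one class to them, and where a whole thing is asked for, a point or a joint stands for the part that bears it (a point fixed in the world has none). Each returns a list of dicts, best first, with "p" (0 to 1); they miss things now and then, are a little off and sometimes report something else, mostly with a low value. They report only what shows in the picture. A call takes as long as a camera call. They do not tell look-alikes from the thing itself.
- r.recognise(target, camera): "xy" ([column, row] in pixels, amid what is visible of it).
The state is a dict: "time_s": time; "joints": joint angles; "qd": joint speeds; "joint_torque": joint torques, N m; "tcp_pos": TCP position; "eef_rot": TCP orientation; "contact_force": force on the tool from outside, world axes, zero at the start; "moment": the same for the moment, N m; "gripper_width": finger opening in m.
Only numpy, scipy, OpenCV 4.12 (cv2) and the standard library are available. Lean on these libraries where they do the work, as an engineer would, in place of code of your own. Each camera call takes 0.05 s, during which the arm holds its last target.

## Task

Take the contact thermometer (the square-handled wand with the flat, springy nose) from its rest and press its nose lightly and squarely onto the middle of the round stud on the tilted heat-sink module, so that the nose spring is pushed in about half way; hold it still there for a good second. Then lay the thermometer back in the same rest as it was, nose towards the robot, and let go. Do not press hard, do not shift the module, and leave the other things on the bench where they are.

Things in the scene. Friction and masses are not known exactly. Their poses are not given: they have to be found in the camera images.
- wand: Contact thermometer, 191 mm long, 0.15 to 0.25 kg. Black box handle 130 (x) x 26 (y) x 30 (z) mm; origin at the centre of the handle's underside. Its axis runs along x, 15 mm above the underside. A steel neck, 16 mm across, runs from x = -65 to -105 mm, then comes the springy nose, whose face is at x = -126 mm when free and looks to -x.
- handle_mid (a point): Centre of the thermometer's handle (15 mm above its underside), the place to grip it, across y (26 mm wide, flat sides). Axes are the wand's.
- nose_tip (a point): Centre of the flat face of the nose: a steel disc 20 mm across, 11 mm thick, on a thin stem. It moves with the nose. The nose slides back (to the wand's +x) into the neck against a spring of 1 N per mm, starting from 0 N, with 9 mm of travel: at 5 N it is pushed in 5 mm, at 9 N it meets a hard stop. Axes are the wand's.
- rest: The thermometer's rest, fixed, dark steel: plate 150 (x) x 80 (y) x 6 mm, origin at the centre of its underside. Two saddles 14 mm thick at x = -50 and +50: floors 26 mm above the bench, cheeks 40 mm apart in y, 42 mm high; free between them. The thermometer lies in the middle, underside on both floors, nose to the rest's -x (robot side). A second, like rest holds the iron.
- pad_base (a point): On the flat front face of the module (finned aluminium heat sink on a post, 150 mm wide, 76 high), on the axis of the round stud, about 140 mm above the bench. x points squarely out of the face: away from the robot, tilted up by 0.3 to 0.65 rad; y along its width; z up the face. The stud's flat end, 32 mm across, is 4 to 24 mm out along x: this varies, is not reported, and must be felt for.
- holder: Fixed stand of the module: round foot 124 mm across, post; origin under the foot's centre, x towards the module's front. Module's tilt and the stud are clamped and do not give under a light push (under 20 N).
- square_stud (a point): Centre of the end of the module's other stud, a square one, 32 mm wide and 14 mm proud, 67 mm from the round stud along the module's y. Not the one to measure.
- iron: Bystander in the other rest: idle iron with a round black handle 26 mm across, 130 mm long, and a pointed steel tip; 190 mm in all; origin at the underside of its handle's middle.
- spool: Bystander: upright metal spool, 64 mm across, 50 mm high; origin at its underside's centre.
- jar: Bystander: closed jar, 56 mm across, 60 mm high; origin at its underside's centre.
- cup: Bystander: small steel bowl, 72 mm across, 50 mm high; origin at its underside's centre.
There are look-alikes about, which are no part of the job. What is shaped like the rest but pink or white is not meant.

How it is judged (in metres and radians):
On the way:
1. the thermometer's nose is held still, squarely and lightly, on the middle of the round stud for a second (2.5 to 7.5 N, within 8 mm of its centre, square within 8 degrees) (contact force between wand and module between 2.5 and 7.5 N and y of nose_tip in the frame of pad_base between -0.008 and 0.008 m and z of nose_tip in the frame of pad_base between -0.008 and 0.008 m and angle between the x axis of wand and the x axis of pad_base, either way round below 0.14 rad and x of nose_tip in the frame of pad_base above 0 m and x of wand in the frame of pad_base above 0.1 m and linear speed of wand below 0.02 m/s), for 1 s.
At the end, for the whole second after the job is handed in: The thermometer lies at rest in its own rest, on both saddle floors (underside 22 to 31 mm above the bench), upright within 0.1 rad, within 20 mm of the rest's middle lengthwise and 10 mm sideways, along it within 0.15 rad, nose to the rest's -x side, and is released (x of wand in the frame of rest between -0.02 and 0.02 m and y of wand in the frame of rest between -0.01 and 0.01 m and z of wand in the frame of rest between 0.022 and 0.031 m and angle between wand's own z axis and vertical below 0.1 rad and angle between the x axis of wand and the x axis of rest, either way round below 0.15 rad and x of nose_tip in the frame of rest below -0.09 m and linear speed of wand below 0.02 m/s); the robot touches nothing.
It fails at once if the thermometer or the robot presses hard on the module (over 20 N) (contact force between any of wand, the arm, the fingers and module above 20 N).
It fails at once if the module is shifted (over 6 mm) (distance of pad_base from where it was at the start of the episode above 0.006 m).
It fails at once if another thing on the bench is disturbed (moved over 30 mm) (distance of any of iron, spool, jar, cup from where it was at the start of the episode above 0.03 m).
It also fails if it takes over 58 s, if anything falls off the work surface, if the arm or the gripper's body presses on something with over 40 N, if the wrist force passes 120 N, or if a joint passes its speed limit or range.

## Working session

There is one attempt and no reset: what is moved stays moved. The work goes in short steps, Python scripts to look and compute and a shell command to move; the robot and the scene stay as the last step left them, time stands still between calls to the robot, and variables do not carry over. Pictures are saved under pics/ and viewed, and the job is handed in when it is done.

```bash
mkdir -p pics; ls; python3 - <<'E'
from plant import r
import cv2,json
s=r.get_state(); print(s)
for n in("scene","top"):
    im=r.capture(n); cv2.imwrite(f"pics/{n}0.png",im[:,:,::-1]); p=r.camera_params(n); print(n,p)
    for t in("wand","rest","nose_tip","pad_base","square_stud","iron","holder","handle_mid"):
        try: print(t,[( [round(v) for v in d["xy"]],round(d["p"],2)) for d in r.recognise(t,n)][:5])
        except Exception as e: print(t,e)
print(r.hold_point_z)
E
```

```text
pics
{'time_s': 0.0, 'joints': array([ 7.97048298e+01,  2.05883158e+01,  6.35255205e-01, -1.89712913e-02,
       -7.01363213e+01, -1.65070577e+01]), 'qd': array([-0.05259822, -0.02328952, -0.04607645, -0.0204622 ,  0.0451959 ,
        0.02869584]), 'joint_torque': array([ 1.89504637e-03, -5.82719493e+01,  2.93047714e+01,  6.99716493e+00,
        7.00741162e-03, -1.53486058e-04]), 'tcp_pos': array([0.30417627, 0.60204361, 0.22567277]), 'eef_rot': array([ 1.79909234e+02, -8.29914420e-03, -2.68086814e+01]), 'contact_force': array([-0.62195727, -0.57163052,  0.95258832]), 'moment': array([ 0.01024151, -0.03860358, -0.06564966]), 'gripper_width': 0.08742902546482821}
scene {'vfov': 55.52917576773472, 'cx': 318.1974884746101, 'cy': 232.49450042395492, 'distortion': array([-0.08070621,  0.        ,  0.        ,  0.        ,  0.        ]), 'R': array([[ 0.16345371,  0.98641443,  0.01641546],
       [ 0.56824155, -0.08053246, -0.81891151],
       [-0.80646415,  0.14318207, -0.57368499]]), 't': array([-0.01238669, -0.17163698,  1.56226732])}
wand [([230, 285], 0.95)]
rest [([175, 265], 0.96), 
[... 333 characters left out ...]
5499951406, 'distortion': array([-0.09267553,  0.        ,  0.        ,  0.        ,  0.        ]), 'R': array([[-0.02435762, -0.99948219, -0.02102512],
       [-0.98616181,  0.02747226, -0.1634936 ],
       [ 0.16398654,  0.01675185, -0.98632033]]), 't': array([-0.06112246,  0.45639771,  1.00363789])}
wand [([397, 215], 0.75), ([392, 210], 0.16)]
rest [([462, 271], 0.97), ([394, 211], 0.84), ([355, 300], 0.73), ([426, 353], 0.65), ([468, 176], 0.6)]
nose_tip [([394, 254], 0.48)]
pad_base [([266, 223], 0.56)]
square_stud [([265, 221], 0.85)]
iron [([168, 224], 0.87), ([332, 152], 0.57)]
holder [([270, 227], 0.62), ([394, 257], 0.62)]
handle_mid [([401, 213], 0.84), ([168, 221], 0.18)]
0.0188
```

View pics/scene0.png

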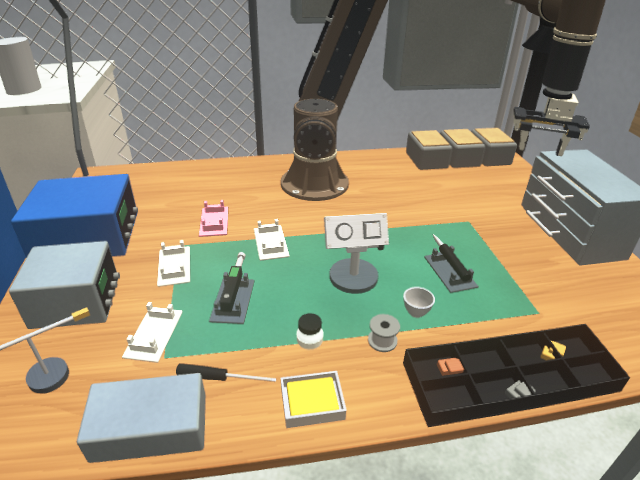

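View pics/top0.png

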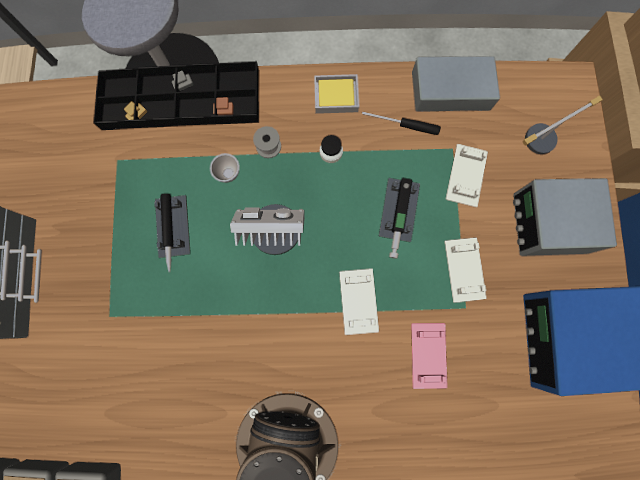

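The scene view shows the wand in its dark rest at about (232,285), the round stud at (345,231), the square one at (371,229). In the top view the wand is at about (400,215), nose end (394,254), and the round stud at (283,214). I'll enlarge crops to measure.

```bash
python3 - <<'E'
import cv2,numpy as np
def crop(n,x0,y0,w,h,k,o):
    im=cv2.imread(f"pics/{n}0.png")[y0:y0+h,x0:x0+w]
    im=cv2.resize(im,None,fx=k,fy=k,interpolation=cv2.INTER_CUBIC)
    for i in range(0,w,10):
        cv2.putText(im,str(x0+i) if i%20==0 else "",(i*k,9),0,.35,(0,0,255),1); cv2.line(im,(i*k,0),(i*k,4),(0,0,255),1)
    for i in range(0,h,10):
        cv2.putText(im,str(y0+i),(0,i*k+4),0,.35,(0,0,255),1)
    return im
a=crop("scene",200,240,70,90,6,0);b=crop("top",370,165,60,100,6,0)
H=max(a.shape[0],b.shape[0]);f=lambda m:cv2.copyMakeBorder(m,0,H-m.shape[0],0,8,0)
cv2.imwrite("pics/cw.png",np.hstack([f(a),f(b)]))
a=crop("scene",315,200,90,95,8,0)[:600]; cv2.imwrite("pics/cs.png",a)
cv2.imwrite("pics/ct.png",crop("top",220,195,95,65,8,0))
E
```

```text
(no output)
```

View pics/cw.png

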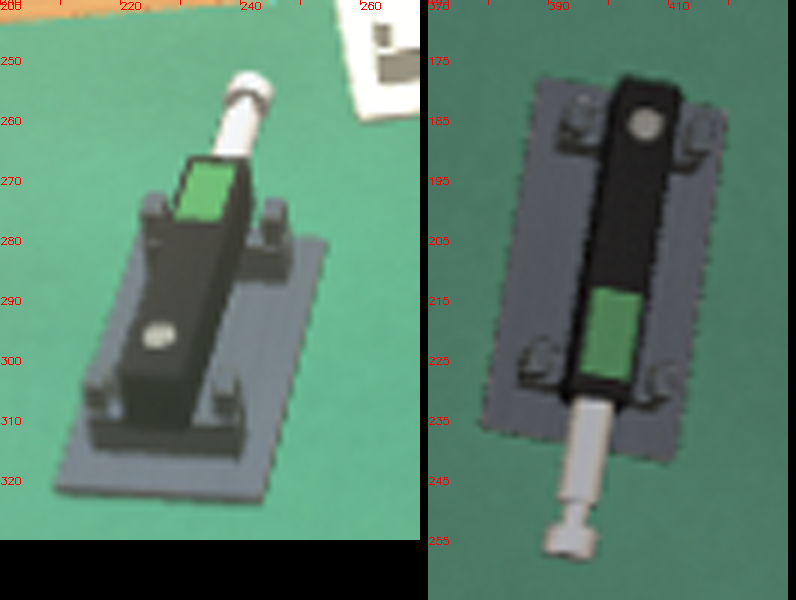

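View pics/cs.png

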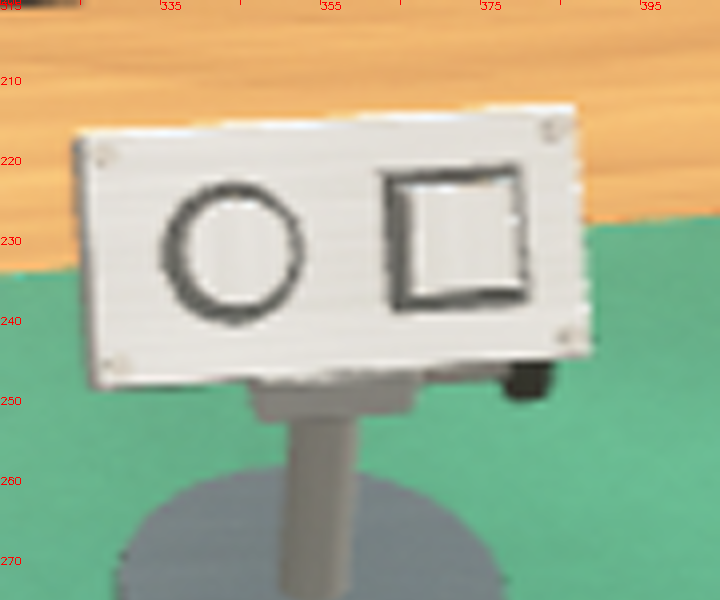

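View pics/ct.png

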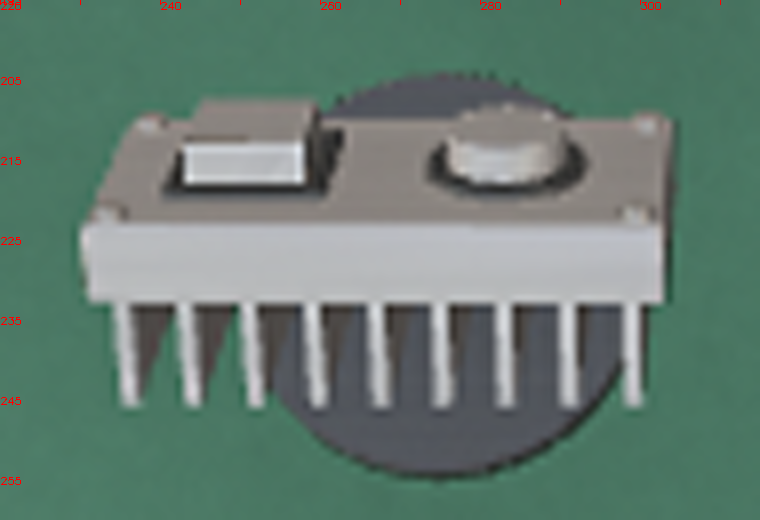

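```bash
cat > h.py <<'E'
import cv2,numpy as np
from plant import r
from scipy.spatial.transform import Rotation as Ro
from scipy.optimize import least_squares
C={}
for n in("scene","top"):
    p=r.camera_params(n);f=240/np.tan(np.radians(p["vfov"])/2)
    C[n]=(np.array([[f,0,p["cx"]],[0,f,p["cy"]],[0,0,1]]),p["distortion"],np.array(p["R"]),np.array(p["t"]))
def proj(n,X):
    K,d,R,t=C[n];return cv2.projectPoints(np.atleast_2d(X).astype(float),cv2.Rodrigues(R)[0],t,K,d)[0][:,0]
def tri(a,b):
    u=[];P=[]
    for n,x in(("scene",a),("top",b)):
        K,d,R,t=C[n];u.append(cv2.undistortPoints(np.array([[x]],float),K,d)[0,0]);P.append(np.c_[R,t])
    X=cv2.triangulatePoints(P[0],P[1],u[0],u[1])[:,0];X=X[:3]/X[3]
    return X,np.linalg.norm(proj("scene",X)[0]-a),np.linalg.norm(proj("top",X)[0]-b)
E
cat > meas.py <<'E'
from h import *
def cv(x0,y0,k,o=0):return lambda x,y:np.array([x0+(x-o+.5)/k-.5,y0+(y+.5)/k-.5])
S=cv(315,200,8);T=cv(220,195,8);WS=cv(200,240,6);WT=cv(370,165,6,428)
np.set_printoptions(precision=4,suppress=True)
M=[("scrTL",S(107,155),T(635,214),(-1,1)),("scrTR",S(555,130),T(108,214),(1,1)),("scrBR",S(568,337),T(150,122),(1,-1)),("scrBL",S(118,365),T(648,122),(-1,-1)),
("cTL",S(88,137),T(663,222),0),("cTR",S(575,105),T(85,224),0),("roundEnd",S(238,252),T(508,122),0)]
for n,a,b,_ in M: print(n,*tri(a,b))
for n,a,b in [("button",WS(158,335),WT(645,125)),("scrNR",WS(195,165),WT(632,380)),("scrNL",WS(235,168),WT(582,375)),("scrTL",WS(222,220),WT(592,288)),("scrTR",WS(175,218),WT(643,293)),("noseback",WS(248,96),WT(571,530)),
 ("plate-tailR",WS(55,490),WT(725,112)),("plate-tailL",WS(262,502),WT(540,77)),("plate-noseL",WS(326,242),WT(484,430))]: print(n,*tri(a,b))
E
python3 meas.py
```

```text
scrTL [ 0.4834 -0.047   0.1693] 0.09567323530615306 0.10916887587875489
scrTR [0.4875 0.0887 0.1687] 0.3597988105226729 0.41107016864602286
scrBR [0.5242 0.0873 0.119 ] 0.3836107869768551 0.41327311607472095
scrBL [ 0.5199 -0.0488  0.1197] 0.18056800697155584 0.1940957327106753
cTL [ 0.4802 -0.0533  0.174 ] 0.35815053057729634 0.4107951786939959
cTR [0.4839 0.0944 0.1746] 0.03240724649554636 0.03729239240996445
roundEnd [ 0.5131 -0.0132  0.1518] 0.1100320412325215 0.12124634472915578
button [ 0.588  -0.2942  0.0555] 0.33141110052821066 0.3139444158828704
scrNR [ 0.4868 -0.2813  0.0539] 0.49197382648584126 0.511686532295349
scrNL [ 0.4895 -0.2639  0.0524] 0.15217268216999436 0.15849872962325612
scrTL [ 0.5234 -0.2695  0.0542] 0.2034724635530872 0.2055366878601576
scrTR [ 0.5207 -0.2884  0.0552] 0.07196819955104784 0.07260957390490057
noseback [ 0.4307 -0.2579  0.0431] 0.13313756073488647 0.14549683167242936
plate-tailR [ 0.609  -0.3385  0.0014] 0.2632629838007573 0.2381771076606357
plate-tailL [ 0.626  -0.262   0.0015] 0.03126149772578789 0.02823752729501254
plate-noseL [ 0.4787 -0.2311 -0.0002] 0.20798664835526356 0.2151436070861607
```

```bash
cat >> h.py <<'E'
np.set_printoptions(precision=4,suppress=True)
def go(pos,R):
    s=r.get_state();R0=Ro.from_euler("xyz",s["eef_rot"],degrees=True)
    d=R0.inv().apply(np.array(pos)-s["tcp_pos"]);w=(R0.inv()*R).as_rotvec()
    print("t",s["time_s"],"tcp",s["tcp_pos"],s["eef_rot"]);print("shift first (tool axes)",d,"then turn",w,"deg",np.degrees(np.linalg.norm(w)))
def E(*a):return Ro.from_euler("xyz",a,degrees=True)
E
python3 - <<'E'
from h import *
go([.543,-.2835,.27],E(180,0,-12.7))
E
```

```text
t 0.9 tcp [0.3044 0.6024 0.2266] [-179.9998    0.0016  -26.8033]
shift first (tool axes) [ 0.6125  0.6832 -0.0435] then turn [-0.      0.     -0.2461] deg 14.10330285500717
```

```bash
python3 -m inch '0 0 -0.022 0 0 0 1; 0 0 -0.022 0 0 0 1; 0.01 0.011 0 0 0 0 1; 0.02 0.0225 0 0 0 0 1; 0.02 0.0225 0 0 0 0 1; 0.02 0.0225 0 0 0 0 1; 0.02 0.0225 0 0 0 0 1; 0.02 0.0225 0 0 0 0 1; 0.02 0.0225 0 0 0 0 1; 0.02 0.0225 0 0 0 0 1; 0.02 0.0225 0 0 0 0 1; 0.02 0.0225 0 0 0 0 1; 0.02 0.0225 0 0 0 0 1; 0.02 0.0225 0 0 0 0 1; 0.02 0.0225 0 0 0 0 1; 0.02 0.0225 0 0 0 0 1; 0.02 0.0225 0 0 0 0 1; 0.02 0.0225 0 0 0 0 1; 0.02 0.0225 0 0 0 0 1' 40
python3 - <<'E'
from h import *
go([.543,-.2835,.27],E(180,0,-12.7)); print(r.get_state()["joints"])
E
```

```text
time_s: 2.48
tcp_pos: [0.4317, 0.1211, 0.271]
eef_rot: [-179.9, -0.0, -26.8]
contact_force: [0.5, 0.1, 1.0]
gripper_width: 0.0874
t 2.4833 tcp [0.4317 0.1211 0.271 ] [-179.9436   -0.0248  -26.7838]
shift first (tool axes) [0.2817 0.311  0.0008] then turn [-0.0009 -0.0006 -0.2458] deg 14.083938397016
[ 40.9966  -3.2056 -22.1422   0.0018 -71.0018  22.219 ]
```

```bash
python3 -m inch '0.02 0.022 0 0 0 0 1; 0.02 0.022 0 0 0 0 1; 0.02 0.022 0 0 0 0 1; 0.02 0.022 0 0 0 0 1; 0.02 0.022 0 0 0 0 1; 0.02 0.022 0 0 0 0 1; 0.02 0.022 0 0 0 0 1; 0.02 0.022 0 0 0 0 1; 0.02 0.022 0 0 0 0 1; 0.02 0.022 0 0 0 0 1; 0.02 0.022 0 0 0 0 1; 0.02 0.022 0 0 0 0 1; 0.01 0.012 0 0 0 0 1; 0 0 0 0 0 -0.09 1; 0 0 0 0 0 -0.09 1; 0 0 0 0 0 -0.066 1; 0 0 0 0 0 0 1'
python3 - <<'E'
from h import *
go([.543,-.2835,.12],E(180,0,-12.7)); print(r.get_state()["joints"])
E
```

```text
time_s: 3.9
tcp_pos: [0.5302, -0.2369, 0.2705]
eef_rot: [180.0, 0.0, -12.6]
contact_force: [0.0, 0.4, 0.1]
gripper_width: 0.0876
t 3.9 tcp [ 0.5302 -0.2369  0.2705] [179.9992   0.0043 -12.5672]
shift first (tool axes) [0.0226 0.0427 0.1505] then turn [0.     0.0001 0.0023] deg 0.13282763198212885
[ -4.7854  10.2399  -7.6301   0.0002 -72.1343  82.2181]
```

```bash
python3 -m inch '0.0113 0.0213 0 0 0 0 1; 0.0113 0.0214 0 0 0 0 1; 0 0 0.03 0 0 0 1; 0 0 0.03 0 0 0 1; 0 0 0.03 0 0 0 1; 0 0 0.03 0 0 0 1; 0 0 0.03 0 0 0 1; 0 0 0 0 0 0 1; 0 0 0 0 0 0 1'
python3 - <<'E'
from h import *
for n in("scene","top"):
    cv2.imwrite(f"pics/{n}1.png",r.capture(n)[:,:,::-1])
a=cv2.imread("pics/scene1.png")[180:340,150:330];b=cv2.imread("pics/top1.png")[140:300,330:470]
cv2.imwrite("pics/j1.png",cv2.resize(np.hstack([a,b]),None,fx=2.4,fy=2.4))
go([.543,-.2835,.022],E(180,0,-12.7))
E
```

```text
time_s: 4.65
tcp_pos: [0.5422, -0.283, 0.1198]
eef_rot: [180.0, 0.2, -12.8]
contact_force: [-0.4, 0.1, 0.5]
gripper_width: 0.0873
t 4.75 tcp [ 0.5443 -0.2836  0.1227] [179.9647  -0.1469 -12.7202]
shift first (tool axes) [-0.0016  0.0001  0.1007] then turn [ 0.0006 -0.0026 -0.0004] deg 0.15240346290443155
```

View pics/j1.png

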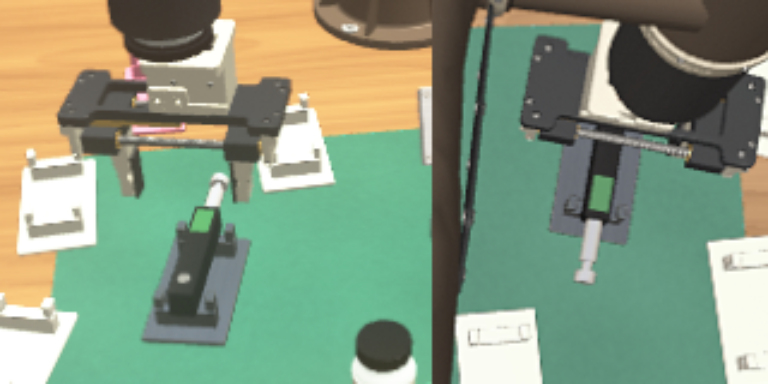

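The open fingers straddle the wand, aligned with its axis (scene crop fingers at about (130,180) and (243,180), wand between). Going down and gripping.

```bash
python3 -m inch '0 0 0.03 0 0 0 1; 0 0 0.03 0 0 0 1; 0 0 0.02 0 0 0 1; 0 0 0.01 0 0 0 1; 0 0 0.008 0 0 0 1; 0 0 0 0 0 0 1; 0 0 0 0 0 0 1' 40
python3 - <<'E'
from h import *
s=r.get_state();go([.543,-.2835,.022],E(180,0,-12.7));print(s["contact_force"],s["moment"])
E
```

```text
time_s: 5.33
tcp_pos: [0.5441, -0.2835, 0.0239]
eef_rot: [180.0, -0.1, -12.7]
contact_force: [0.0, -0.5, 0.8]
gripper_width: 0.0877
t 5.3333 tcp [ 0.5441 -0.2835  0.0239] [179.9864  -0.1067 -12.6939]
shift first (tool axes) [-0.001   0.0002  0.0019] then turn [ 0.0002 -0.0019  0.0001] deg 0.10774588849807902
[ 0.0311 -0.4584  0.7602] [-0.0162 -0.0075  0.0397]
```

```bash
python3 -m inch '0 0 0 0 0 0 0.6; 0 0 0 0 0 0 0.4; 0 0 0 0 0 0 0; 0 0 0 0 0 0 0; 0 0 0 0 0 0 0; 0 0 0 0 0 0 0; 0 0 0 0 0 0 0; 0 0 0 0 0 0 0' 40
python3 - <<'E'
from h import *
s=r.get_state();go([.543,-.2835,.022],E(180,0,-12.7));print(s["contact_force"],s["moment"],s["gripper_width"])
E
```

```text
time_s: 6.0
tcp_pos: [0.543, -0.2832, 0.0225]
eef_rot: [180.0, 0.0, -12.7]
contact_force: [-0.8, -0.1, -0.1]
gripper_width: 0.0399
t 6.0 tcp [ 0.543  -0.2832  0.0225] [179.9986   0.004  -12.7067]
shift first (tool axes) [0.0001 0.0003 0.0005] then turn [ 0.      0.0001 -0.0001] deg 0.007910688880791187
[-0.8113 -0.0632 -0.0886] [-0.0429  0.0133 -0.0224] 0.03986146447810845
```

```bash
python3 -m inch '0 0 0 0 0 0 0; 0 0 0 0 0 0 0; 0 0 0 0 0 0 0; 0 0 0 0 0 0 0; 0 0 0 0 0 0 0; 0 0 0 0 0 0 0' 40
python3 - <<'E'
from h import *
s=r.get_state();go([.543,-.2835,.022],E(180,0,-12.7));print(s["contact_force"],s["moment"],s["gripper_width"])
E
```

```text
time_s: 6.5
tcp_pos: [0.5429, -0.2832, 0.0225]
eef_rot: [180.0, 0.0, -12.7]
contact_force: [0.3, 0.9, -1.2]
gripper_width: 0.0257
t 6.5 tcp [ 0.5429 -0.2832  0.0225] [179.9992   0.005  -12.7096]
shift first (tool axes) [0.0001 0.0003 0.0005] then turn [ 0.      0.0001 -0.0002] deg 0.010888450846150822
[ 0.3105  0.8944 -1.1523] [-0.1559 -0.0701  0.0353] 0.025713252393033702
```

```bash
cat > fit.py <<'E'
import io,contextlib
with contextlib.redirect_stdout(io.StringIO()):
    from meas import *
M+=[("cBR",S(590,355),T(140,119),0),("cBL",S(98,385),T(672,118),0)]
a,b=.068,.031
loc={"scrTL":(0,-a,b),"scrTR":(0,a,b),"scrBR":(0,a,-b),"scrBL":(0,-a,-b),"cTL":(0,-.075,.038),"cTR":(0,.075,.038)}
def f(p,full=False):
    R=Ro.from_euler("zyx",[p[3],-p[4],0]) # x tilted up by p4
    o=[]
    for n,A,B,_ in M:
        if n not in loc: continue
        X=R.apply(loc[n])+p[:3];o+=[*(proj("scene",X)[0]-A),*(proj("top",X)[0]-B)]
    # studs on face: round ring centre / ends
    X=p[:3]+R.apply([p[5],p[6],p[7]])
    o+=[*(proj("scene",X)[0]-S(238,252)),*(proj("top",X)[0]-T(508,122))]
    X=p[:3]+R.apply([.014,p[6]+.067,p[7]])
    o+=[*(proj("scene",X)[0]-S(467,233)),*(proj("top",X)[0]-T(255,121))]
    return np.array(o)
s=least_squares(f,[.504,.02,.144,-.03,.63,.013,-.0335,0])
p=s.x
R=Ro.from_euler("zyx",[p[3],-p[4],0]);pad=p[:3]+R.apply([0,p[6],p[7]])
if __name__=="__main__":
    print(p,"rms",np.sqrt(np.mean(s.fun**2)));print(s.fun.reshape(-1,4));print("pad",pad,"n",R.apply([1,0,0]),np.degrees(p[3:5]))
E
python3 fit.py
```

```text
[ 0.5038  0.0202  0.1438 -0.0279  0.6206  0.0131 -0.0329  0.0012] rms 0.4153815450842621
[[-0.1693  0.7095  0.5006 -0.2667]
 [ 0.1842 -0.5748  0.523  -0.0228]
 [ 0.692  -0.5148 -0.0789  0.3759]
 [ 0.6176  0.8212 -0.2369  0.1145]
 [-0.9899  0.2135  0.3206  0.0649]
 [ 0.2881 -0.5962 -0.5521  0.0809]
 [ 0.1851 -0.0427  0.0306  0.0305]
 [-0.2617  0.0242 -0.0945 -0.1192]]
pad [ 0.5024 -0.0126  0.1443] n [ 0.8132 -0.0279  0.5813] [-1.6009 35.5562]
```

```bash
python3 -m inch '0 0 -0.006 0 0 0 0; 0 0 -0.015 0 0 0 0; 0 0 -0.025 0 0 0 0; 0 0 -0.03 0 0 0 0; 0 0 -0.03 0 0 0 0; 0 0 -0.03 0 0 0 0; 0 0 -0.03 0 0 0 0; 0 0 -0.03 0 0 0 0; 0 0 -0.03 0 0 0 0; 0 0 -0.025 0 0 0 0; 0 0 -0.01 0 0 0 0; 0 0 0 0 0 0 0; 0 0 0 0 0 0 0'
python3 - <<'E'
from h import *
s=r.get_state();print(s["contact_force"],s["moment"],s["gripper_width"])
for n in("scene","top"): cv2.imwrite(f"pics/{n}2.png",r.capture(n)[:,:,::-1])
a=cv2.imread("pics/scene2.png")[100:340,150:400];b=cv2.imread("pics/top2.png")[100:340,240:470]
cv2.imwrite("pics/j2.png",cv2.resize(np.hstack([a,b]),None,fx=1.6,fy=1.6))
E
```

```text
time_s: 7.58
tcp_pos: [0.5426, -0.2828, 0.2829]
eef_rot: [-180.0, 0.0, -12.7]
contact_force: [-0.7, -0.2, -2.7]
gripper_width: 0.0257
[-0.6728 -0.2309 -2.6709] [-0.0207 -0.0249  0.019 ] 0.025709011469874053
```

View pics/j2.png

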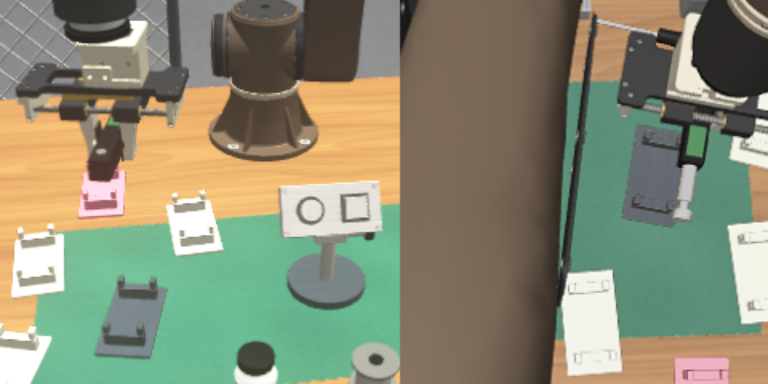

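Wand held level, clear of its rest (scene crop (105,150)), nose to the robot. The dark rest is empty and the module undisturbed.

```bash
cat > tgt.py <<'E'
from fit import *
Rw=R; Rt=R*Ro.from_euler("x",180,degrees=True)
def tcp(nx,dy=0,dz=0,off=.0185):  # nose tip at pad x=nx
    return pad+R.apply([nx+.126,dy,dz])+Rt.apply([0,0,off])
E
python3 - <<'E'
from tgt import *
go([.66,-.018,.283],Rt); print(tcp(.049)); print(r.get_state()["joints"])
E
```

```text
t 7.6833 tcp [ 0.542  -0.2827  0.2813] [-179.9648    0.1913  -12.7198]
shift first (tool axes) [ 0.0568 -0.2842 -0.0017] then turn [ 0.0766  0.6199 -0.1881] deg 37.37800043168106
[ 0.6555 -0.0175  0.2309]
[ -9.2915  13.0206  -2.6759  -0.0484 -74.4924  86.5847]
```

```bash
python3 -m inch '0.002 -0.01 0 0 0 0 0; 0.004 -0.02 0 0 0 0 0; 0.005 -0.025 0 0 0 0 0; 0.005 -0.025 0 0 0 0 0; 0.005 -0.025 0 0 0 0 0; 0.005 -0.025 0 0 0 0 0; 0.005 -0.025 0 0 0 0 0; 0.005 -0.025 0 0 0 0 0; 0.005 -0.025 0 0 0 0 0; 0.005 -0.025 0 0 0 0 0; 0.005 -0.025 0 0 0 0 0; 0.004 -0.02 0 0 0 0 0; 0.002 -0.009 0 0 0 0 0; 0 0 0 0 0 0 0'
python3 -m inch '0 0 0 0.0048 0.0387 -0.0118 0; 0 0 0 0.0096 0.0775 -0.0235 0; 0 0 0 0.0096 0.0775 -0.0235 0; 0 0 0 0.0096 0.0775 -0.0235 0; 0 0 0 0.0096 0.0775 -0.0235 0; 0 0 0 0.0096 0.0775 -0.0235 0; 0 0 0 0.0096 0.0775 -0.0235 0; 0 0 0 0.0096 0.0775 -0.0235 0; 0 0 0 0.0048 0.0387 -0.0118 0; 0 0 0 0 0 0 0; 0 0 0 0 0 0 0'
python3 - <<'E'
from tgt import *
go(tcp(.049),Rt); s=r.get_state();print(s["joints"],s["gripper_width"],s["contact_force"])
E
```

```text
time_s: 8.85
tcp_pos: [0.6613, -0.0165, 0.2814]
eef_rot: [179.9, 0.2, -12.6]
contact_force: [0.4, -0.6, -2.1]
gripper_width: 0.0261
time_s: 9.77
tcp_pos: [0.6596, -0.0204, 0.2825]
eef_rot: [-179.0, -35.6, -1.9]
contact_force: [-0.2, -1.1, -0.3]
gripper_width: 0.0257
t 9.7667 tcp [ 0.6596 -0.0204  0.2825] [-179.0324  -35.5702   -1.9408]
shift first (tool axes) [-0.0334 -0.0021  0.0396] then turn [ 0.0028 -0.0005  0.0004] deg 0.16509336600345761
[ 18.7146  -1.5833 -40.7691  33.8108 -19.8953  40.8092] 0.025695146968561483 [-0.2276 -1.0867 -0.2507]
```

```bash
python3 -m inch '0 0 0.012 0 0 0 0; 0 0 0.016 0 0 0 0; 0 -0.002 0.0116 0 0 0 0; -0.013 0 0 0 0 0 0; -0.013 0 0 0 0 0 0; -0.007 0 0 0 0 0 0; 0 0 0 0 0 0 0; 0 0 0 0 0 0 0'
python3 - <<'E'
from tgt import *
go(tcp(.049),Rt); s=r.get_state();print(s["joints"],s["gripper_width"],s["contact_force"])
for n in("scene","top"): cv2.imwrite(f"pics/{n}3.png",r.capture(n)[:,:,::-1])
a=cv2.imread("pics/scene3.png")[130:280,280:430];b=cv2.imread("pics/top3.png")[130:280,210:360]
cv2.imwrite("pics/j3.png",cv2.resize(np.hstack([a,b]),None,fx=2.6,fy=2.6,interpolation=cv2.INTER_CUBIC))
# predicted nose tip px
s=r.get_state();Rm=E(*s["eef_rot"]);X=s["tcp_pos"]+Rm.apply([-.126,0,-.0185]);print("nose",X,"pad frame",R.inv().apply(X-pad))
for n,o in(("scene",(280,130)),("top",(210,130))): print(n,proj(n,X)[0],(proj(n,X)[0]-o)*2.6)
E
```

```text
time_s: 10.43
tcp_pos: [0.6589, -0.0183, 0.2331]
eef_rot: [-179.0, -35.8, -2.0]
contact_force: [0.1, -1.3, -1.0]
gripper_width: 0.0261
t 10.4333 tcp [ 0.6589 -0.0183  0.2331] [-179.0314  -35.7741   -2.0434]
shift first (tool axes) [-0.004  -0.0007 -0.0003] then turn [ 0.0038 -0.0041 -0.001 ] deg 0.32670179234515734
[  7.3118   0.9117 -51.7134  67.8259  -4.8525  14.6441] 0.02606792169745928 [ 0.1281 -1.2858 -0.9861]
nose [ 0.5463 -0.0133  0.1749] pad frame [ 0.0535  0.0009 -0.0007]
scene [348.0091 231.0121] [176.8237 262.6313]
top [282.0597 191.4999] [187.3552 159.8998]
```

View pics/j3.png

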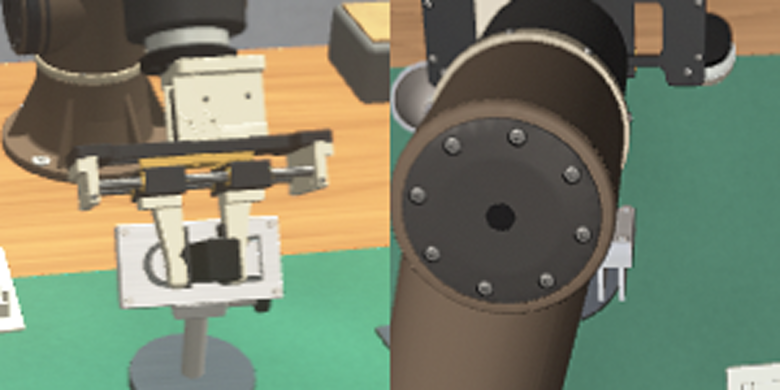

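The wand points at the stud, with the predicted nose 53 mm off the face and on its axis. But joint 5 is near zero, a wrist singularity. I'll fit the arm's kinematics from logged poses to see whether rolling the wand about its own axis, which is free for this task, avoids it.

```bash
cat > kin.py <<'E'
from tgt import *
D=[([79.704,20.546,.682,0,-70.136,-16.507],[.3042,.6022,.2266],[180,0,-26.803]),
([40.9966,-3.2056,-22.1422,.0018,-71.0018,22.219],[.4317,.1211,.271],[-179.9436,-.0248,-26.7838]),
([-4.7854,10.2399,-7.6301,.0002,-72.1343,82.2181],[.5302,-.2369,.2705],[180,0,-12.567]),
([-9.2915,13.0206,-2.6759,-.0484,-74.4924,86.5847],[.542,-.2827,.2813],[-179.9648,.1913,-12.7198]),
([18.7146,-1.5833,-40.7691,33.8108,-19.8953,40.8092],[.6596,-.0204,.2825],[-179.0324,-35.5702,-1.9408]),
([7.3118,.9117,-51.7134,67.8259,-4.8525,14.6441],[.6589,-.0183,.2331],[-179.0314,-35.7741,-2.0434])]
s4=1
def chain(q):
    q=np.radians(q);z=lambda a:Ro.from_euler("z",a);y=lambda a:Ro.from_euler("y",a);x=lambda a:Ro.from_euler("x",a)
    R1=z(q[0]);R2=R1*y(q[1]);R3=R1*y(q[1]-q[2]);R4=R3*x(s4*q[3]);R5=R4*y(-q[4]);R6=R5*x(-q[5])
    return R1,R2,R3,R4,R5,R6
if __name__=="__main__":
  import kin
  for sg in(1,-1):
    kin.s4=sg
    T=[kin.chain(q)[5].inv()*E(*e) for q,_,e in D]
    print(sg,[round(np.degrees((T[0].inv()*t).magnitude()),2) for t in T],T[0].as_matrix().ravel())
E
python3 kin.py
```

```text
1 [np.float64(0.0), np.float64(0.0), np.float64(0.0), np.float64(0.1), np.float64(67.62), np.float64(135.65)] [-0. -0.  1. -1. -0. -0.  0. -1. -0.]
-1 [np.float64(0.0), np.float64(0.0), np.float64(0.0), np.float64(0.0), np.float64(0.0), np.float64(0.0)] [-0. -0.  1. -1. -0. -0.  0. -1. -0.]
```

```bash
sed -i 's/^s4=1/s4=-1/' kin.py; cat > kfit.py <<'E'
from kin import *
names=["1x","1y","1z","2x","2z","3x","3z","4y","4z","5x","5y","5z"]
def rows(q):
    Rs=chain(q);return np.stack([Rs[int(n[0])-1].as_matrix()[:,"xyz".index(n[1])] for n in names],1)
A=np.vstack([rows(q) for q,_,_ in D]);b=np.concatenate([p for _,p,_ in D])
def fit(use):
    i=[names.index(u) for u in use];x,_,rk,sv=np.linalg.lstsq(A[:,i],b,rcond=None)
    return dict(zip(use,x.round(4))),rk,sv.round(3),np.abs(A[:,i]@x-b).max()
if __name__=="__main__":
    for u in(["1y","1z","2z","3x","5x"],["1x","1y","1z","2z","3x","5x"],["1x","1y","1z","2z","3x","4y","5x"],["1x","1y","1z","2z","3x","5y","5x"],["1x","1y","1z","2z","3x","3z","4y","5y","5x"],["1x","1z","2z","3x","4y","5x"],["1z","2z","3x","3z","4y","5x"],["1z","2z","3x","3z","4y","5x","1y","5z"]): print(*fit(u))
E
python3 kfit.py
```

```text
{'1y': np.float64(-0.1572), '1z': np.float64(0.3305), '2z': np.float64(0.6892), '3x': np.float64(0.4401), '5x': np.float64(0.5875)} 5 [4.352 2.451 2.142 0.632 0.244] 0.1044988601412905
{'1x': np.float64(0.2534), '1y': np.float64(-0.1652), '1z': np.float64(0.1811), '2z': np.float64(0.5635), '3x': np.float64(0.2094), '5x': np.float64(0.406)} 6 [4.39  3.174 2.451 0.736 0.246 0.207] 0.0976254760429409
{'1x': np.float64(0.0001), '1y': np.float64(-0.0), '1z': np.float64(0.1993), '2z': np.float64(0.601), '3x': np.float64(0.4635), '4y': np.float64(-0.1917), '5x': np.float64(0.3781)} 7 [4.397 3.428 3.105 1.022 0.371 0.244 0.179] 0.00012157592981854037
{'1x': np.float64(0.0001), '1y': np.float64(-0.0), '1z': np.float64(0.1993), '2z': np.float64(0.601), '3x': np.float64(0.4635), '5y': np.float64(-0.1917), '5x': np.float64(0.3781)} 7 [4.397 3.428 3.105 1.022 0.371 0.244 0.179] 0.00012157592981881793
{'1x': np.float64(-0.0), '1y': np.float64(0.0), '1z': np.float64(0.1997), '2z': np.float64(0.601), '3x': np.float64(0.4637), '3z': np.float64(-0.0002), '4y': np.float64(-0.0959), '5y': np.float64(-0.0959), '5x': np.float64(0.3782)} 8 [4.843 4.123 3.416 1.155 0.607 0.348 0.217 0.081 0.   ] 0.00011852948968327226
{'1x': np.float64(0.0001), '1z': np.float64(0.1993), '2z': np.float64(0.6011), '3x': np.float64(0.4635), '4y': np.float64(-0.1918), '5x': np.float64(0.3781)} 6 [4.396 3.235 2.382 0.651 0.246 0.212] 0.00012372475952232564
{'1z': np.float64(0.1997), '2z': np.float64(0.601), '3x': np.float64(0.4637), '3z': np.float64(-0.0002), '4y': np.float64(-0.1918), '5x': np.float64(0.3782)} 6 [4.793 2.633 2.297 0.828 0.342 0.131] 0.00011822682279233332
{'1z': np.float64(0.1999), '2z': np.float64(0.601), '3x': np.float64(0.4639), '3z': np.float64(-0.0003), '4y': np.float64(-0.1919), '5x': np.float64(0.3781), '1y': np.float64(0.0002), '5z': np.float64(-0.0001)} 8 [4.8   3.404 3.293 1.095 1.085 0.329 0.188 0.107] 0.00011048873286112482
```

The fit gives an exact model (0.1 mm): a wrist with a 192 mm lateral offset. Now I'll solve IK along the press path for several rolls.

```bash
cat > ik.py <<'E'
from kin import *
T0=chain(D[0][0])[5].inv()*E(*D[0][2])
lo=np.array([-176.03,-82.01,-58.28,-173.87,-174.79,-173.66]);hi=np.array([176.03,121.73,71.71,95.51,-.11,173.66])
def fk(q):
    R1,R2,R3,R4,R5,R6=chain(q)
    p=R1.apply([0,0,.1995])+R2.apply([0,0,.601])+R3.apply([.4636,0,0])+R4.apply([0,-.1918,0])+R5.apply([.3781,0,0])
    return p,R6*T0
def ik(p,Rr,q0):
    def f(q):
        a,b=fk(q);return np.r_[(a-p)*10,(Rr.inv()*b).as_rotvec()*3]
    s=least_squares(f,np.clip(q0,lo+.01,hi-.01),bounds=(lo,hi),x_scale=30);return s.x,np.linalg.norm(s.fun)
def pose(nx,phi,dy=0,dz=0):
    Rr=R*Ro.from_euler("x",phi,degrees=True)*Ro.from_euler("x",180,degrees=True)
    return pad+R.apply([nx+.126,dy,dz])+Rr.apply([0,0,.0185]),Rr
E
python3 - <<'E'
from ik import *
q=r.get_state()["joints"];print(q)
for phi in range(-60,61,10):
    qq=q.copy()
    for k in range(11): # roll gradually at nx .075
        qq,e0=ik(*pose(.06,phi*k/10),qq)
    out=[(qq.round(0),round(e0,4))]
    for nx in(.045,.03,.02,.013,.005,0):
        qq,e1=ik(*pose(nx,phi),qq)
    out.append((qq.round(0),round(e1,4)));print(phi,out)
E
```

```text
[  7.4091   0.894  -51.683   67.8048  -4.8089  14.604 ]
-60 [(array([ 36.,  26., -37.,  63., -76., -14.]), np.float64(0.0)), (array([ 39.,  25., -44.,  61., -74., -20.]), np.float64(0.0))]
-50 [(array([ 34.,  20., -41.,  66., -66., -12.]), np.float64(0.0)), (array([ 37.,  19., -48.,  66., -65., -18.]), np.float64(0.0))]
-40 [(array([ 30.,  14., -45.,  70., -55., -10.]), np.float64(0.0)), (array([ 32.,  13., -52.,  72., -55., -17.]), np.float64(0.0))]
-30 [(array([ 25.,   9., -48.,  73., -44.,  -7.]), np.float64(0.0)), (array([ 26.,   7., -55.,  79., -43., -15.]), np.float64(0.0))]
-20 [(array([ 18.,   5., -50.,  77., -30.,  -3.]), np.float64(0.0)), (array([ 15.,   3., -57.,  88., -28., -14.]), np.float64(0.0))]
-10 [(array([ 11.,   2., -51.,  77., -17.,   2.]), np.float64(0.0)), (array([  4.,  -0., -58.,  96., -13., -11.]), np.float64(0.0515))]
0 [(array([ 12.,   1., -49.,  55.,  -8.,  24.]), np.float64(0.0)), (array([  1.,  -1., -57.,  84.,  -0.,   4.]), np.float64(0.1034))]
10 [(array([ 15.,   3., -30.,  -3., -20.,  80.]), np.float64(0.0)), (array([ 17.,   0., -40.,   1., -13.,  74.]), np.float64(0.0))]
20 [(array([  3.,   6., -17., -33., -36., 114.]), np.float64(0.0)), (array([  2.,   3., -23., -37., -32., 119.]), np.float64(0.0))]
30 [(array([ -8.,  10., -10., -48., -50., 132.]), np.float64(0.0)), (array([-10.,   8., -16., -51., -48., 138.]), np.float64(0.0))]
40 [(array([-16.,  15.,  -5., -57., -63., 142.]), np.float64(0.0)), (array([-18.,  14., -11., -59., -62., 148.]), np.float64(0.0))]
50 [(array([-21.,  21.,  -0., -63., -75., 148.]), np.float64(0.0)), (array([-23.,  20.,  -7., -63., -74., 154.]), np.float64(0.0))]
60 [(array([-24.,  27.,   4., -67., -85., 152.]), np.float64(0.0)), (array([-26.,  26.,  -3., -67., -84., 158.]), np.float64(0.0))]
```

```bash
python3 - <<'E'
from ik import *
q=r.get_state()["joints"]
for phi in(-40,-30,20,30):
    qq=q.copy();mx=0
    for k in range(1,11):
        qn,e=ik(*pose(.0535,phi*k/10),qq);mx=max(mx,np.abs(qn-qq).max());
        if phi in(-30,-40) and k%2==0: print(k,qn.round(1),e.round(4))
        qq=qn
    for nx in(.03,.01): qq,e=ik(*pose(nx,phi),qq)
    R1,R2,R3,R4,R5,R6=chain(qq)
    a=R2.apply([0,0,.601])+[0,0,.1995];b=a+R3.apply([.4636,0,0]);c=b+R4.apply([0,-.1918,0]);d=c+R5.apply([.378,0,0])
    print(phi,"maxstep",mx,qq.round(1),"elbow",a,"fore end",b,"wrist",c,"tcp",d,"tz",R5.apply([1,0,0]))
E
```

```text
2 [  8.6   1.5 -52.1  79.8 -13.1   1.7] 0.0
4 [ 14.8   3.1 -51.4  79.  -24.6  -2.9] 0.0
6 [ 21.1   5.9 -50.   76.3 -35.7  -6. ] 0.0
8 [ 26.3   9.5 -48.   73.1 -46.   -8.4] 0.0
10 [ 30.5  13.7 -45.6  69.8 -55.4 -10.5] 0.0
-40 maxstep 8.529058699618275 [ 32.   12.8 -50.8  71.4 -54.7 -15.7] elbow [0.1129 0.0707 0.7856] fore end [0.2876 0.1801 0.3703] wrist [0.4581 0.2146 0.4512] tcp [ 0.6209 -0.0283  0.2117] tz [ 0.4308 -0.6425 -0.6337]
2 [  7.4   1.2 -52.2  78.8 -10.5   3.6] 0.0
4 [ 11.6   2.2 -51.8  79.9 -18.8  -1. ] 0.0
6 [ 16.5   3.7 -51.1  78.4 -27.4  -3.8] 0.0
8 [ 21.1   5.9 -50.   76.3 -35.7  -6. ] 0.0
10 [ 25.1   8.5 -48.6  73.9 -43.5  -7.9] 0.0
-30 maxstep 6.3202146189426 [ 25.5   7.3 -53.9  77.9 -42.7 -13.8] elbow [0.0688 0.0328 0.7956] fore end [0.2703 0.1289 0.3893] wrist [0.436  0.1633 0.4796] tcp [ 0.622  -0.0256  0.2102] tz [ 0.4922 -0.4998 -0.7127]
20 maxstep 21.486160985892027 [  2.1   3.8 -21.9 -36.2 -32.9 118. ] elbow [0.0394 0.0015 0.7992] fore end [0.4569 0.0171 0.5983] wrist [ 0.4137 -0.1394  0.4962] tcp [ 0.6232 -0.0101  0.2093] tz [ 0.5542  0.3419 -0.7589]
30 maxstep 29.049171716452207 [ -9.7   8.4 -14.9 -50.9 -48.4 137. ] elbow [ 0.0868 -0.0149  0.794 ] fore end [ 0.5064 -0.0868  0.6103] wrist [ 0.4278 -0.1962  0.4737] tcp [ 0.6225 -0.0072  0.2105] tz [ 0.515   0.4998 -0.6964]
```

```bash
python3 -m inch '0 0 0 -0.03 0 0 0; 0 0 0 -0.04 0 0 0; 0 0 0 -0.04 0 0 0; 0 0 0 -0.05 0 0 0; 0 0 0 -0.06 0 0 0; 0 0 0 -0.06 0 0 0; 0 0 0 -0.07 0 0 0; 0 0 0 -0.07 0 0 0; 0 0 0 -0.07 0 0 0; 0 0 0 -0.07 0 0 0; 0 0 0 -0.07 0 0 0; 0 0 0 -0.05 0 0 0; 0 0 0 -0.018 0 0 0; 0 0 0 0 0 0 0; 0 0 0 0 0 0 0; 0 0 0 0 0 0 0'
cat > see.py <<'E'
from ik import *
def rep(phi=-40,nx=.045):
    s=r.get_state();Rm=E(*s["eef_rot"]);X=s["tcp_pos"]+Rm.apply([-.126,0,-.0185])
    print("nose in pad",R.inv().apply(X-pad),"angle",np.degrees(np.arccos(Rm.apply([1,0,0])@R.apply([1,0,0]))),"F in pad",R.inv().apply(s["contact_force"]),"w",s["gripper_width"])
    go(*pose(nx,phi));print(s["joints"])
if __name__=="__main__": rep()
E
python3 see.py
```

```text
time_s: 11.87
tcp_pos: [0.6573, -0.016, 0.2325]
eef_rot: [141.2, -35.7, -2.0]
contact_force: [0.0, -0.6, -1.9]
gripper_width: 0.0255
nose in pad [ 0.0514  0.0135 -0.0045] angle 0.18507419518236673 F in pad [-1.0512 -0.6119 -1.5602] w 0.02554325647143469
t 11.8667 tcp [ 0.6573 -0.016   0.2325] [141.1992 -35.7246  -1.9865]
shift first (tool axes) [-0.0064  0.013   0.0055] then turn [-0.0008 -0.0023 -0.0022] deg 0.19028692347348244
[ 31.8859  14.4504 -45.2276  69.1494 -55.9054 -11.4023]
```

Now I'll centre it on the axis and look with both cameras.

```bash
python3 -m inch '0 0.0065 0.0025 0 0 0 0; 0 0.0065 0.003 0 0 0 0; -0.006 0 0 0 0 0 0; 0 0 0 0 0 0 0; 0 0 0 0 0 0 0'
python3 - <<'E'
from see import *
rep()
for n in("scene","top"): cv2.imwrite(f"pics/{n}4.png",r.capture(n)[:,:,::-1])
a=cv2.imread("pics/scene4.png")[150:280,290:420];b=cv2.imread("pics/top4.png")[130:260,210:340]
cv2.imwrite("pics/j4.png",cv2.resize(np.hstack([a,b]),None,fx=3,fy=3,interpolation=cv2.INTER_CUBIC))
s=r.get_state();Rm=E(*s["eef_rot"])
for X in (s["tcp_pos"]+Rm.apply([-.126,0,-.0185]),s["tcp_pos"]+Rm.apply([.065,0,-.0185])):
  for n,o in(("scene",(290,150)),("top",(210,130))): print(n,(proj(n,X)[0]-o)*3+(390 if n=="top" else 0)*np.array([1,0]))
E
```

```text
time_s: 12.28
tcp_pos: [0.6494, -0.03, 0.2321]
eef_rot: [141.1, -35.7, -2.0]
contact_force: [0.3, 0.6, -2.0]
gripper_width: 0.0253
nose in pad [ 0.045  -0.0007 -0.0003] angle 0.1881655597948209 F in pad [-0.8963  0.5853 -1.7994] w 0.025314142771003592
t 12.2833 tcp [ 0.6494 -0.03    0.2321] [141.0983 -35.7284  -1.968 ]
shift first (tool axes) [-0.0001 -0.0007 -0.0004] then turn [ 0.0008 -0.0026 -0.0021] deg 0.19368524594674388
[ 30.6285  13.4385 -46.8449  70.4716 -55.1969 -11.8144]
scene [170.8046 243.1805]
top [607.969  195.6699]
scene [226.1613 237.485 ]
top [598.1461 -88.0094]
```

View pics/j4.png

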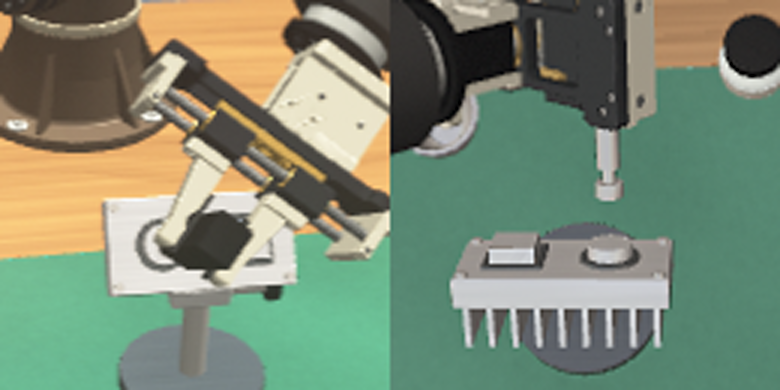

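Top view: the nose is at (608,197) against a predicted (608,196), in line with the stud end at (610,245). The arm is clear of everything. Approaching.

```bash
cat > feel.py <<'E'
from see import *
F=[];X=[]
for i in range(8):
    s=r.get_state();F.append(R.inv().apply(s["contact_force"]));Rm=E(*s["eef_rot"]);X.append(R.inv().apply(s["tcp_pos"]+Rm.apply([-.126,0,-.0185])-pad));r.capture("top")
print("t",s["time_s"],"nose free in pad",np.mean(X,0),"F",np.mean(F,0),"+-",np.std(F,0),"ang",np.degrees(np.arccos(Rm.apply([1,0,0])@R.apply([1,0,0]))),"w",s["gripper_width"])
E
python3 feel.py; python3 -m inch '-0.003 0 0 0 0 0 0; -0.005 0 0 0 0 0 0; -0.005 0 0 0 0 0 0; -0.005 0 0 0 0 0 0; -0.003 0 0 0 0 0 0; 0 -0.0007 0 0 0 0 0; 0 0 0 0 0 0 0; 0 0 0 0 0 0 0'; python3 feel.py
```

```text
t 12.7333 nose free in pad [ 0.0453  0.0001 -0.0008] F [-1.2242 -0.3255 -1.4847] +- [0.4608 0.4349 0.4006] ang 0.18161117366294163 w 0.026055333248386253
time_s: 13.45
tcp_pos: [0.6333, -0.0279, 0.2193]
eef_rot: [141.1, -35.7, -1.9]
contact_force: [-0.0, -0.7, -1.8]
gripper_width: 0.0258
t 13.8 nose free in pad [ 0.0244  0.0006 -0.0013] F [-1.1075  0.106  -1.6609] +- [0.2093 0.3783 0.4965] ang 0.1872732612928761 w 0.025692387481595202
```

```bash
python3 -m inch '-0.002 0 0 0 0 0 0; -0.002 0 0 0 0 0 0; -0.002 0 0 0 0 0 0; -0.002 0 0 0 0 0 0; 0 0 0 0 0 0 0; 0 0 0 0 0 0 0'; python3 feel.py; python3 see.py|sed -n 3,4p
```

```text
time_s: 14.35
tcp_pos: [0.6265, -0.0278, 0.2145]
eef_rot: [141.1, -35.7, -1.9]
contact_force: [1.4, -0.0, -1.8]
gripper_width: 0.0257
t 14.7 nose free in pad [ 0.0163  0.0006 -0.0013] F [-0.6851  0.15   -1.3904] +- [0.4652 0.4507 0.7006] ang 0.18909938279994984 w 0.025936629438646726
shift first (tool axes) [ 0.0287  0.001  -0.0002] then turn [ 0.0006 -0.0029 -0.0014] deg 0.18926174537862286
[ 31.7727  13.0034 -50.1737  71.5358 -54.7586 -15.3501]
```

```bash
python3 -m inch '-0.001 0 0 0 0 0 0; -0.001 0 0 0 0 0 0; -0.001 0 0 0 0 0 0; 0 0 0 0 0 0 0; 0 0 0 0 0 0 0'; python3 feel.py
```

```text
time_s: 15.17
tcp_pos: [0.6241, -0.0277, 0.2128]
eef_rot: [141.1, -35.7, -1.9]
contact_force: [0.1, -0.1, -0.7]
gripper_width: 0.0262
t 15.5167 nose free in pad [ 0.0133  0.0006 -0.0013] F [-1.33    0.0689 -1.4803] +- [0.5871 0.2417 0.6146] ang 0.1891386033362042 w 0.0256502016873832
```

```bash
python3 -m inch '-0.001 0 0 0 0 0 0; -0.001 0 0 0 0 0 0; -0.001 0 0 0 0 0 0; 0 0 0 0 0 0 0; 0 0 0 0 0 0 0'; python3 feel.py
```

```text
time_s: 15.98
tcp_pos: [0.6218, -0.0276, 0.2112]
eef_rot: [141.1, -35.7, -1.9]
contact_force: [0.7, -1.4, -1.1]
gripper_width: 0.0255
t 16.3333 nose free in pad [ 0.0104  0.0006 -0.0013] F [ 0.2311 -0.0506 -1.5055] +- [0.6227 0.6579 0.4127] ang 0.19125960726924693 w 0.02568364639187384
```

```bash
python3 -m inch '-0.001 0 0 0 0 0 0; -0.001 0 0 0 0 0 0; 0 0 0 0 0 0 0; 0 0 0 0 0 0 0'; python3 feel.py
```

```text
time_s: 16.72
tcp_pos: [0.6203, -0.0275, 0.2101]
eef_rot: [141.1, -35.7, -1.9]
contact_force: [3.2, 0.1, 0.2]
gripper_width: 0.0258
t 17.0667 nose free in pad [ 0.0084  0.0006 -0.0013] F [ 2.2347  0.0701 -1.4249] +- [0.6864 0.5103 0.5228] ang 0.1953947525110993 w 0.025563147882824204
```

```bash
python3 -m inch '-0.0008 0 0 0 0 0 0; -0.0008 0 0 0 0 0 0; 0 0 0 0 0 0 0; 0 0 0 0 0 0 0; 0 0 0 0 0 0 0; 0 0 0 0 0 0 0; 0 0 0 0 0 0 0; 0 0 0 0 0 0 0; 0 0 0 0 0 0 0; 0 0 0 0 0 0 0; 0 0 0 0 0 0 0; 0 0 0 0 0 0 0; 0 0 0 0 0 0 0; 0 0 0 0 0 0 0; 0 0 0 0 0 0 0; 0 0 0 0 0 0 0; 0 0 0 0 0 0 0; 0 0 0 0 0 0 0'; python3 feel.py
python3 - <<'E'
from see import *
for n in("scene","top"): cv2.imwrite(f"pics/{n}5.png",r.capture(n)[:,:,::-1])
a=cv2.imread("pics/scene5.png")[180:270,300:410];b=cv2.imread("pics/top5.png")[160:260,220:320]
cv2.imwrite("pics/j5.png",cv2.resize(b,None,fx=6,fy=6,interpolation=cv2.INTER_CUBIC));cv2.imwrite("pics/j5s.png",cv2.resize(a,None,fx=5,fy=5,interpolation=cv2.INTER_CUBIC))
E
```

```text
time_s: 18.62
tcp_pos: [0.6188, -0.0276, 0.209]
eef_rot: [141.1, -35.7, -1.9]
contact_force: [3.4, 0.1, 1.3]
gripper_width: 0.0258
t 18.9667 nose free in pad [ 0.0067  0.0006 -0.0013] F [ 3.8493  0.0997 -1.3989] +- [0.3915 0.5077 0.6393] ang 0.1856625890739297 w 0.026069245258902213
```

View pics/j5.png

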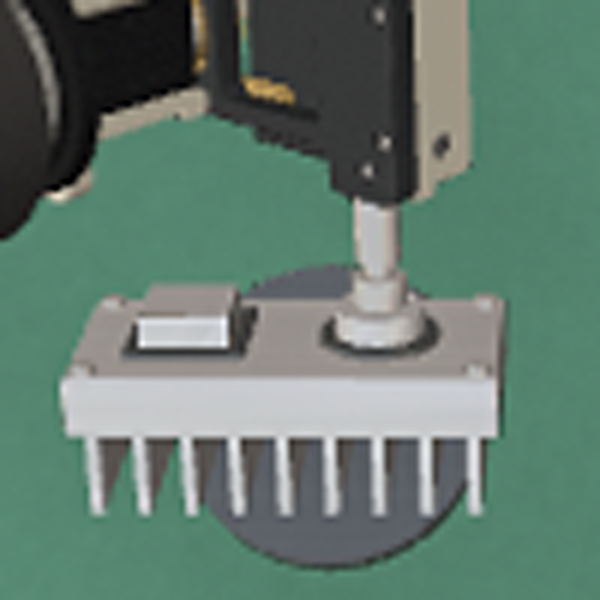

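View pics/j5s.png

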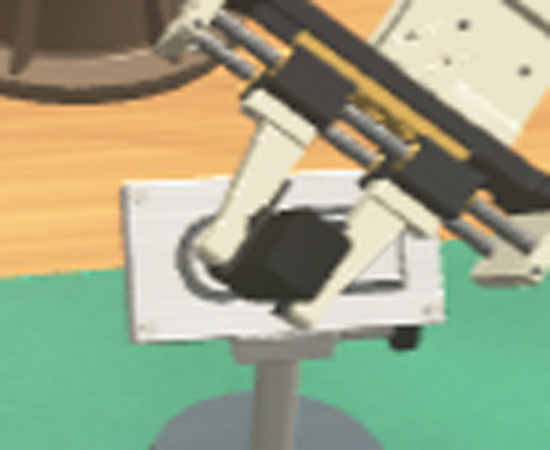

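Pressed with about 5.0 N (3.85 against a baseline of −1.15). The top view shows the nose disc centred on the stud at crop (380,300), and the module is unmoved. It has been held for over 2 s. Planning the return.

```bash
python3 - <<'E'
from see import *
from scipy.spatial.transform import Slerp
s=r.get_state();q=s["joints"];Rm=E(*s["eef_rot"]);p=s["tcp_pos"]
P1=p+Rm.apply([.05,0,0]);P2=np.array([.655,-.03,.29]);Rf=E(180,0,-12.7)
def run(q,pa,pb,Ra,Rb,n):
    sl=Slerp([0,1],Ro.concatenate([Ra,Rb]));m=0
    for k in range(1,n+1):
        qn,e=ik(pa+(pb-pa)*k/n,sl(k/n),q);m=max(m,np.abs(qn-q).max());q=qn
        if e>1e-4:print("bad",k,e)
    print(q.round(1),"maxstep",m.round(1));return q
q=run(q,p,P1,Rm,Rm,8);q=run(q,P1,P2,Rm,Rm,8);q=run(q,P2,P2,Rm,Rf,12)
P3=np.array([.5429,-.2832,.2825]);q=run(q,P2,P3,Rf,Rf,12)
print("lift in tool",Rm.inv().apply(P2-P1),"turn",(Rm.inv()*Rf).as_rotvec(),np.degrees((Rm.inv()*Rf).magnitude()))
E
```

```text
[ 30.3  13.9 -45.4  70.  -55.4 -10.5] maxstep 0.8
[ 32.3  10.5 -42.   64.6 -59.   -3.5] maxstep 0.9
[ 14.4  17.    3.8  -0.  -76.8  62.9] maxstep 6.3
[ -9.3  13.   -2.6   0.  -74.4  86.6] maxstep 2.2
lift in tool [ 0.0268  0.029  -0.034 ] turn [ 0.5964 -0.6568 -0.036 ] 50.870414509030134
```

```bash
python3 -m inch '0.002 0 0 0 0 0 0; 0.004 0 0 0 0 0 0; 0.008 0 0 0 0 0 0; 0.009 0 0 0 0 0 0; 0.009 0 0 0 0 0 0; 0.009 0 0 0 0 0 0; 0.009 0 0 0 0 0 0; 0.009 0.009 -0.011 0 0 0 0; 0.009 0.01 -0.012 0 0 0 0; 0.009 0.01 -0.011 0 0 0 0; 0 0 0 0 0 0 0; 0 0 0 0 0 0 0'
python3 -m inch '0 0 0 0.025 -0.027 -0.0015 0; 0 0 0 0.0497 -0.0547 -0.003 0; 0 0 0 0.0497 -0.0547 -0.003 0; 0 0 0 0.0497 -0.0547 -0.003 0; 0 0 0 0.0497 -0.0547 -0.003 0; 0 0 0 0.0497 -0.0547 -0.003 0; 0 0 0 0.0497 -0.0547 -0.003 0; 0 0 0 0.0497 -0.0547 -0.003 0; 0 0 0 0.0497 -0.0547 -0.003 0; 0 0 0 0.0497 -0.0547 -0.003 0; 0 0 0 0.0497 -0.0547 -0.003 0; 0 0 0 0.0497 -0.0547 -0.003 0; 0 0 0 0.0247 -0.0277 -0.0015 0; 0 0 0 0 0 0 0; 0 0 0 0 0 0 0'
python3 - <<'E'
from h import *
go([.5429,-.2832,.2825],E(180,0,-12.7));print(r.get_state()["joints"],r.get_state()["gripper_width"])
E
```

```text
time_s: 20.12
tcp_pos: [0.6557, -0.0297, 0.2911]
eef_rot: [141.2, -35.8, -2.0]
contact_force: [-0.3, 0.4, -1.8]
gripper_width: 0.0256
time_s: 21.37
tcp_pos: [0.6553, -0.0311, 0.2886]
eef_rot: [179.9, 0.1, -12.8]
contact_force: [-0.3, 0.5, -1.5]
gripper_width: 0.026
t 21.3667 tcp [ 0.6553 -0.0311  0.2886] [179.8949   0.0806 -12.808 ]
shift first (tool axes) [-0.0537  0.2707  0.0066] then turn [ 0.0018  0.0014 -0.0019] deg 0.17089754853029268
[ 14.3135  17.111    3.7216   0.0584 -76.7303  62.8651] 0.0259627462121358
```

```bash
python3 -m inch '-0.002 0.01 0 0 0 0 0; -0.004 0.02 0 0 0 0 0; -0.005 0.025 0 0 0 0 0; -0.005 0.025 0 0 0 0 0; -0.005 0.025 0 0 0 0 0; -0.005 0.025 0 0 0 0 0; -0.005 0.025 0 0 0 0 0; -0.005 0.025 0 0 0 0 0; -0.005 0.025 0 0 0 0 0; -0.005 0.025 0 0 0 0 0; -0.004 0.022 0 0 0 0 0; -0.003 0.013 0 0 0 0 0; -0.001 0.006 0 0 0 0 0; 0 0 0 0 0 0 0; 0 0 0 0 0 0 0'
python3 - <<'E'
from h import *
go([.5429,-.2832,.0225],E(180,0,-12.7));print(r.get_state()["gripper_width"])
for n in("scene","top"): cv2.imwrite(f"pics/{n}6.png",r.capture(n)[:,:,::-1])
a=cv2.imread("pics/scene6.png")[100:340,150:400];b=cv2.imread("pics/top6.png")[100:340,240:470]
cv2.imwrite("pics/j6.png",cv2.resize(np.hstack([a,b]),None,fx=1.6,fy=1.6))
for m in (2,6): pass
d=cv2.absdiff(cv2.imread("pics/scene6.png"),cv2.imread("pics/scene2.png"));print("diff px",(d.max(2)>40).sum())
E
```

```text
time_s: 22.62
tcp_pos: [0.543, -0.2821, 0.2901]
eef_rot: [180.0, -0.0, -12.7]
contact_force: [1.2, 0.8, -2.4]
gripper_width: 0.0258
t 22.6167 tcp [ 0.543  -0.2821  0.2901] [179.9846  -0.0129 -12.6768]
shift first (tool axes) [0.0001 0.001  0.2676] then turn [ 0.0003 -0.0002  0.0004] deg 0.03066132370830681
0.02575252249670915
diff px 4175
```

View pics/j6.png

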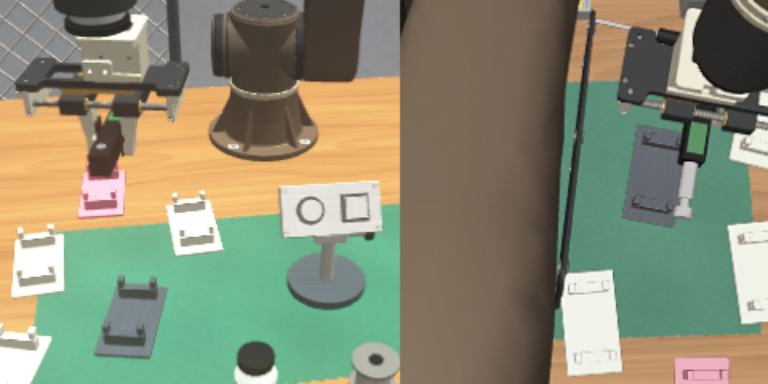

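The same view as before the press. The wand is level above its empty rest, and the module is where it was. Lowering.

```bash
python3 -m inch '0 0.001 0.01 0 0 0 0; 0 0 0.03 0 0 0 0; 0 0 0.03 0 0 0 0; 0 0 0.03 0 0 0 0; 0 0 0.03 0 0 0 0; 0 0 0.03 0 0 0 0; 0 0 0.03 0 0 0 0; 0 0 0.02 0 0 0 0; 0 0 0.015 0 0 0 0; 0 0 0 0 0 0 0; 0 0 0 0 0 0 0'
python3 - <<'E'
from h import *
go([.5429,-.2832,.0225],E(180,0,-12.7));print(r.get_state()["contact_force"])
E
```

```text
time_s: 23.63
tcp_pos: [0.5424, -0.283, 0.0641]
eef_rot: [180.0, 0.1, -12.6]
contact_force: [0.9, -0.1, -1.5]
gripper_width: 0.0258
t 23.6333 tcp [ 0.5424 -0.283   0.0641] [179.9746   0.1229 -12.6239]
shift first (tool axes) [0.0006 0.0001 0.0416] then turn [0.0004 0.0021 0.0013] deg 0.14679771110145012
[ 0.8762 -0.1075 -1.4775]
```

```bash
python3 -m inch '0 0 0.01 0 0 0 0; 0 0 0.01 0 0 0 0; 0 0 0.008 0 0 0 0; 0 0 0.006 0 0 0 0; 0 0 0.003 0 0 0 0; 0 0 0.002 0 0 0 0; 0 0 0.0015 0 0 0 0; 0 0 0 0 0 0 0; 0 0 0 0 0 0 0; 0 0 0 0 0 0 0'
python3 - <<'E'
from h import *
F=[]
for i in range(4): F.append(r.get_state()["contact_force"]);cv2.imwrite("pics/top7.png",r.capture("top")[:,:,::-1])
go([.5429,-.2832,.0225],E(180,0,-12.7));print(np.mean(F,0),r.get_state()["moment"])
cv2.imwrite("pics/scene7.png",r.capture("scene")[:,:,::-1])
a=cv2.imread("pics/scene7.png")[220:340,180:300]
cv2.imwrite("pics/j7.png",cv2.resize(a,None,fx=5,fy=5))
E
```

```text
time_s: 24.47
tcp_pos: [0.5431, -0.2836, 0.0251]
eef_rot: [180.0, -0.0, -12.7]
contact_force: [-0.9, -0.1, -1.6]
gripper_width: 0.026
t 24.6667 tcp [ 0.543  -0.2836  0.0249] [179.9902  -0.0346 -12.6738]
shift first (tool axes) [-0.0002 -0.0004  0.0024] then turn [ 0.0002 -0.0006  0.0005] deg 0.044496111707529484
[-0.3384 -0.3685 -1.628 ] [-0.0521 -0.0583 -0.0045]
```

View pics/j7.png

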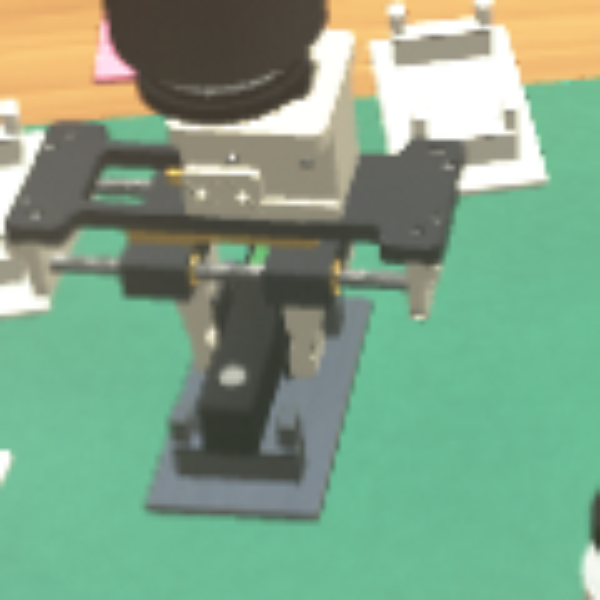

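The wand is between its cheeks, about 2 mm above the floors. Seating it and releasing.

```bash
python3 -m inch '0 0 0.001 0 0 0 0; 0 0 0.001 0 0 0 0; 0 0 0.0003 0 0 0 0; 0 0 0 0 0 0 0; 0 0 0 0 0 0 0'
python3 -m inch '0 0 0 0 0 0 0.35; 0 0 0 0 0 0 0.35; 0 0 0 0 0 0 0.5; 0 0 0 0 0 0 0.6; 0 0 0 0 0 0 0.8; 0 0 0 0 0 0 1; 0 0 0 0 0 0 1; 0 0 0 0 0 0 1; 0 0 0 0 0 0 1; 0 0 0 0 0 0 1'
```

```text
time_s: 25.13
tcp_pos: [0.5429, -0.2836, 0.0225]
eef_rot: [180.0, -0.0, -12.7]
contact_force: [-0.5, 0.3, 1.5]
gripper_width: 0.0257
time_s: 25.97
tcp_pos: [0.5429, -0.2836, 0.0224]
eef_rot: [180.0, -0.0, -12.7]
contact_force: [-0.4, -0.2, -0.2]
gripper_width: 0.0784
```

```bash
python3 -m inch '0 0 0 0 0 0 1; 0 0 0 0 0 0 1; 0 0 -0.01 0 0 0 1; 0 0 -0.03 0 0 0 1; 0 0 -0.03 0 0 0 1; 0 0 -0.03 0 0 0 1; 0 0 -0.03 0 0 0 1; 0 0 -0.03 0 0 0 1; 0 0 -0.03 0 0 0 1; 0 0 -0.03 0 0 0 1; 0 0 -0.02 0 0 0 1; 0 -0.03 0 0 0 0 1; 0 -0.035 0 0 0 0 1; 0 -0.035 0 0 0 0 1; 0 -0.035 0 0 0 0 1; 0 -0.035 0 0 0 0 1; 0 -0.03 0 0 0 0 1; 0 0 0 0 0 0 1; 0 0 0 0 0 0 1'
python3 - <<'E'
from h import *
for n in("scene","top"): cv2.imwrite(f"pics/{n}8.png",r.capture(n)[:,:,::-1])
for nm,roi in(("wand scene",(200,240,70,90)),):
    x,y,w,h=roi;d=cv2.absdiff(cv2.imread("pics/scene8.png"),cv2.imread("pics/scene0.png"))[y:y+h,x:x+w];print(nm,(d.max(2)>40).sum())
f=lambda n,x,y:cv2.resize(cv2.imread(n)[y:y+90,x:x+70],None,fx=5,fy=5,interpolation=cv2.INTER_CUBIC)
cv2.imwrite("pics/j8.png",np.hstack([f("pics/scene8.png",200,240),f("pics/top8.png",365,170)]))
E
```

```text
time_s: 27.55
tcp_pos: [0.5868, -0.0868, 0.2631]
eef_rot: [-180.0, -0.0, -12.5]
contact_force: [0.7, -0.4, 0.0]
gripper_width: 0.088
wand scene 0
```

View pics/j8.png

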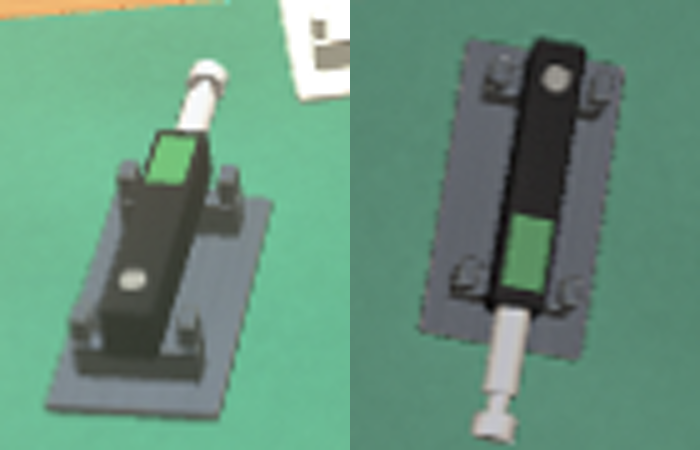

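View pics/scene8.png

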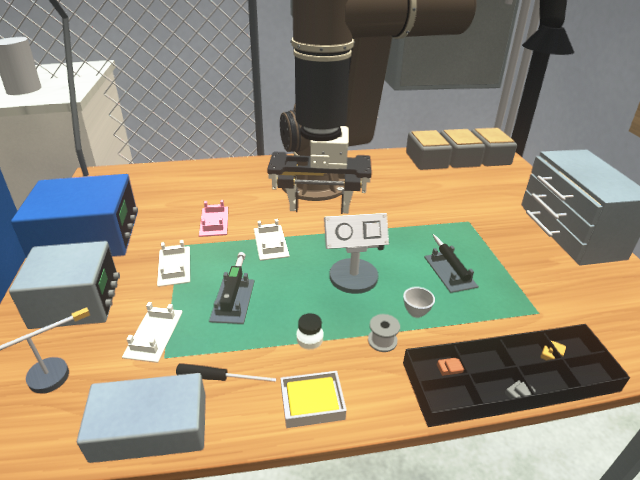

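The wand lies in its rest just as at the start: no pixels differ in the scene crop, and the nose points to the robot. Everything else is in place and the gripper is clear.

```bash
python3 -c "
from plant import r
print(r.close_job())"
```

```text
the job is handed in; nothing more can be done
None
```

The thermometer was pressed squarely onto the round stud, held there, laid back in its own rest and released. The job was handed in at about 28 s of the 58 s allowed; no verdict is reported.

- **Press:** The force was about 5 N above the no-contact baseline, read through sensor noise of about 0.5 N. It stayed there for about 2 s. First contact was about 12 mm out from the module's face, so the nose spring was pushed in about 5 mm.
- **Squareness and centring:** By the measured tool pose and the camera fit, the nose was within about 1.5 mm of the stud's centre and 0.2 degrees off square. The top view also showed the nose centred on the stud. Both figures assume the wand did not shift in the grip.
- **Workaround:** The wrist came close to a joint limit on the straight approach. I rolled the wand 40 degrees about its own axis before pressing and rolled it back afterwards.
- **Last checks:** The scene picture around the wand and its rest matches the one from the start, with no pixel differing noticeably. The module and the other things on the bench look unmoved in it, judged by eye. The gripper was open and clear of everything. No check failed or disagreed.

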